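Snap the pestle into its sloping stowage clips

ROBOT

A 6-joint arm with a two-finger parallel gripper is mounted at the origin on the work surface. World frame = base frame: x ahead of the robot, y to its left, z up, the work surface at z = 0. Lengths are in m, angles in rad, forces in N, time in s.
With the tool pointing down it reaches from about 0.325 to 0.9 m from the base axis. Payload 6.1 kg.
Tool frame: the origin (TCP) lies at the very end of the fingers, on their centre line; the grasp point (between the pads) lies 19 mm behind it; z points along the fingers, y is the line along which they close (so a half turn about z gives the same grasp; the last joint's range is limited). The gripper opens to 87 mm and grips with 3 to 60 N. Pads are 19 mm wide; open, the fingers measure 117 mm over their backs; the gripper's body (75 mm by 190 mm) begins 51 mm behind the grasp point.
Start: joints at [1.187, 0.22, 1.526, -0, 1.395, -0.126], TCP at [0.159, 0.604, 0.223] pointing down, gripper open.
Joint ranges: [-2.98, 2.98], [-0.91, 2.08], [0.09, 2.57], [-1.24, 4.39], [0.2, 2.65], [-2.68, 2.68]. Speed limits (rad/s): [2.57, 2.57, 3.01, 3.14, 3.14, 3.14].

INTERFACE

Orientations are given as [roll, pitch, yaw] about the fixed x, y, z axes, in that order (R = Rz(yaw) Ry(pitch) Rx(roll)).
In Python, from plant import state, cams, workorder gives the robot as it stands.
- The arm moves only by the tool arm_command, never from a script. Its argument "moves" is a list of rows, each a list of 7 numbers: the shift along the tool's x, y, z in m, then the turn, a rotation vector about the tool's x, y, z in rad, then the closure, from 0 (fully open) to 1 (shut). In form: [[dx, dy, dz, ax, ay, az, grip], ...]. A call has exactly 5 rows; each row is the pose to reach, as a shift and turn from the pose commanded when the call began, along the tool's axes at that moment; what a row does not reach only later rows make up. A row lasts 1/10 s, in which the tool goes at most 50 mm and 8.59 degrees, less where a joint would pass 70% of its speed; a pose out of reach is approached as far as the arm can. A call with a gripper value outside its range is refused whole. The fingers move at their own pace and stop on an object; the grip force is fixed at half the most. Time passes only in rows, so rows that repeat a pose let the fingers close, or fill a call up. It gives the time, the measured TCP pose, the force, the opening and the grip force at its end, in the units of the state.
- state(): the state, without advancing time (a new reading comes with each control period).
- cams.snapshot(name): name is "scene" or "top" or "wrist"; returns a dict with "frame" (480x640x3 uint8, blue, green, red), "fx", "fy", "cx", "cy" (pixels), "rvec" (rotation vector, rad) and "tvec" (3), from world to camera coordinates, as OpenCV has them; the wrist camera has in their place "tool_from_camera" (4x4, takes a point from camera to tool coordinates, whose origin is the TCP and whose axes are the flange's). Camera axes: x right, y down, z forward; pixel columns grow to the right and rows downward; lengths in m; the calibration is good to about 2 mm. The wrist camera is an equidistant fisheye: a pixel r from the principal point sees the ray r / f radians off the axis. A picture is of the moment at which its call begins: read the wrist's pose just before it. There is no depth.
- workorder.sign_off(): hands the job in; it is judged then, once.
The state is a dict: "t": time; "joint_pos": joint angles; "qvel": joint speeds; "joint_efforts": joint torques, N m; "eef_pos": TCP position; "tool_rot": TCP orientation; "contact_force": force on the tool from outside, world axes, zero at the start; "wrist_torque": the same for the moment, N m; "grip_width": opening from 0.0 (shut) to 1.0 (fully open); "gripper_force": force on a finger pad.
Only numpy, scipy, OpenCV 4.12 (cv2) and the standard library are available. Lean on these libraries where they do the work, as an engineer would, in place of code of your own. Each camera call takes 0.05 s, during which the arm holds its last target. There are 200 camera calls.

TASK

Stow the wooden pestle before the boat gets under way: press it into the sloping rack until its two ends have snapped under both spring clips and it lies fully home in its saddles, then let go. Press steadily and stop when it is home, do not ram it against the rack, and leave the mortar, the cup and the canister standing where they are.

Things in the scene. Friction and masses are not known exactly. Their poses are not given: they have to be found in the camera images.
- pestle: Double-headed hardwood pestle, 180 mm long, 90 to 170 g, lying loose on the bench. Origin: middle of its length on its axis, 19 mm above the bench; x axis along its length (ends alike, rolled any way). Waist to grip: 28 mm diameter, middle 88 mm. Heads: 38 mm diameter; the last 14 mm are chamfered at 45 degrees into a blunt nose of 12 mm radius.
- rack: Fixed plywood rack, left or right of the pestle; 126 mm deep, 250 mm wide. Its sloping board (12 mm thick, 130 mm along the slope) leans back 35 degrees, facing the rack's -x (roughly the robot) and up; front edge 16 mm, face centre 53 mm, rear edge 90 mm above the bench. Origin on the bench under the middle; z up, x level towards the high side, y level along the clips.
- home (a point): Nominal place of the pestle's origin when fully home, 24 mm off the sloping face, if the clip carriage lies flat on the board. The carriage (clips and saddles together) is packed out by an unreported 0 to 16 mm along z, so feel for home. z points square out of the face (35 degrees off vertical), y is level: the pestle's length lies along it, either way round; x points up the slope.
- face (a point): Point on the sloping board under the middle of the carriage (axes as home), 24 mm below home. Under the pestle's waist is only the carriage's flat bar, 16 mm wide and 4 mm thick, so fingertips beside the waist have room. The carriage's two wooden 45-degree V saddles for the heads stand 58 mm either side along y, 14 mm thick, tips 20 mm high and 25 mm to each side.
- clip_left (a joint): Spring clip at home's +y end: steel leaf, 28 mm wide, with an inner round bar 8 mm thick centred 87 mm from home along y and 12.6 mm above true home. Value: outward spread in m: 0 at rest, 0.007 as the pestle's tip passes, 0.001 when home. The ends meet the bars 26 mm above true home; 10 to 20 N spreads both; from 10 mm down they draw it home, then it stops hard.
- clip_right (a joint): The same spring clip at the -y end of home; spreads outwards along -y, values as for clip_left.
- mortar: Stone mortar, an open bowl 116 mm across and 75 mm high; bystander, origin under its middle.
- cup: Aluminium cup 72 mm across and 85 mm high; bystander, origin under its middle.
- canister: Clear acrylic canister with white lid, 84 mm across and 130 mm high; bystander, origin under its middle.
There are look-alikes about, which are no part of the job. Of the things that look like the pestle, take the one that is farthest from the robot's base at the start.

How it is judged:
By the outcome, as a careful person would: the job done as asked, in the order asked, and still so for the second after the job is handed in, with the robot touching nothing.
It also fails if it takes over 42 s, if anything falls off the work surface, if the arm or the gripper's body presses on something with over 40 N, if the wrist force passes 120 N, or if a joint passes its speed limit or range.

## Working session

There is one attempt and no reset: what is moved stays moved. The work goes in short steps, Python scripts to look and compute and a tool call to move; the robot and the scene stay as the last step left them, time stands still between calls to the robot, and variables do not carry over. Pictures are saved under pics/ and viewed, at most 10 in all, crops included, and the job is handed in when it is done.

Besides the shell and the picture viewer there is one more tool, called after "Request:" as name(argument=value, ...) on one line, values as JSON. arm_command: Moves the arm, as the interface text tells. Its arguments: {"type":"object","properties":{"moves":{"type":"array"}},"required":["moves"]}

```bash
mkdir -p pics; ls
python3 - <<'E'
from plant import state,cams
import cv2,json,numpy as np
s=state();print({k:np.round(v,3).tolist() for k,v in s.items()})
import pickle
d={}
for n in["scene","top"]:
    c=cams.snapshot(n);d[n]=c;cv2.imwrite(f"pics/{n}1.png",c["frame"]);print(n,{k:np.round(v,3).tolist() for k,v in c.items() if k!="frame"})
pickle.dump(d,open("d1.pkl","wb"))
E
```

```text
pics
{'t': 0.0, 'joint_pos': [1.187, 0.221, 1.528, -0.0, 1.395, -0.126], 'qvel': [-0.001, 0.0, -0.001, 0.001, 0.0, 0.002], 'joint_efforts': [-0.001, -49.461, -38.737, 0.07, 0.057, -0.0], 'eef_pos': [0.159, 0.604, 0.221], 'tool_rot': [-3.14, -0.0, 2.884], 'contact_force': [-0.927, 0.662, -0.535], 'wrist_torque': [-0.011, -0.019, 0.021], 'gripper_force': 0.0, 'grip_width': 0.998}
scene {'fx': 463.94, 'fy': 463.94, 'cx': 320.474, 'cy': 230.572, 'rvec': [1.825, 1.771, -0.696], 'tvec': [-0.016, -0.326, 1.659]}
top {'fx': 572.36, 'fy': 572.36, 'cx': 314.296, 'cy': 253.347, 'rvec': [2.162, -2.152, 0.114], 'tvec': [0.035, 0.498, 1.529]}
```

View pics/top1.png

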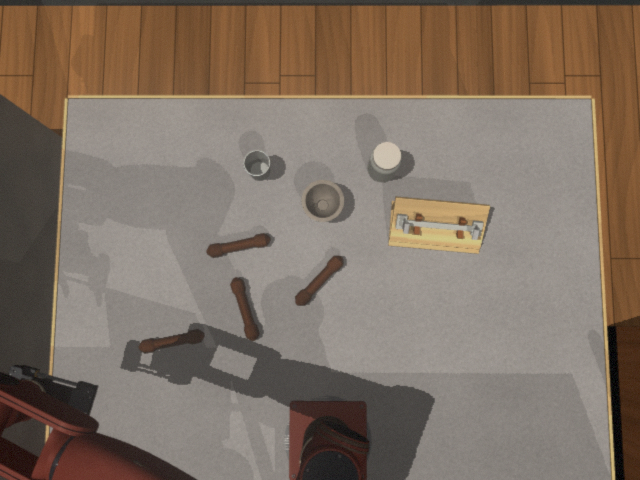

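View pics/scene1.png

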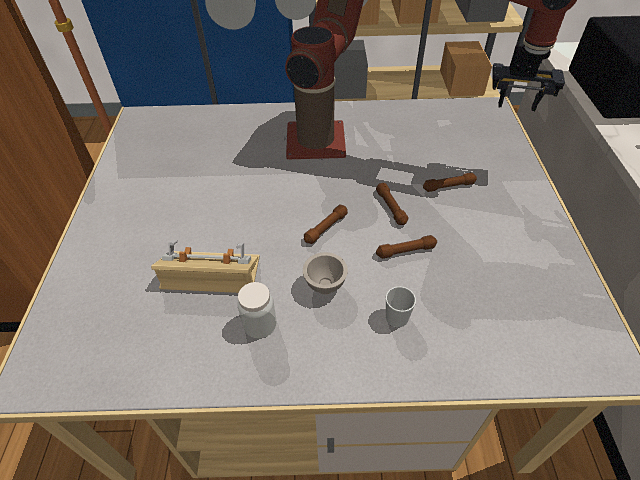

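The four pestle look-alikes in the top view are A (239,245), B (320,280), C (245,308) and D (172,341). The rack is at about (440,227), the mortar at (323,202), the cup at (257,164) and the canister at (386,157). Next I compute the distances and enlarge the relevant parts.

```bash
cat > h.py <<'E'
import numpy as np,cv2,pickle
from scipy.spatial.transform import Rotation as R
def ray(c,px):
    Rm=cv2.Rodrigues(np.array(c["rvec"],float))[0];t=np.array(c["tvec"],float)
    o=-Rm.T@t;d=Rm.T@np.array([(px[0]-c["cx"])/c["fx"],(px[1]-c["cy"])/c["fy"],1]);return o,d
def onz(c,px,z):
    o,d=ray(c,px);return o+d*(z-o[2])/d[2]
def proj(c,P):
    K=np.array([[c["fx"],0,c["cx"]],[0,c["fy"],c["cy"]],[0,0,1.]])
    return cv2.projectPoints(np.atleast_2d(np.array(P,float)),np.array(c["rvec"],float),np.array(c["tvec"],float),K,None)[0][:,0]
E
python3 - <<'E'
from h import *
d=pickle.load(open("d1.pkl","rb"));t=d["top"];s=d["scene"]
print("base px",proj(t,[0,0,0]))
f=t["frame"].astype(int);m=((f[...,2]-f[...,0]>25)&(f[...,2]<130)&(f.sum(2)<230)).astype(np.uint8)
m[:225]=0;m[360:]=0;m[:,:130]=0;m[:,360:]=0
n,l,st,ce=cv2.connectedComponentsWithStats(m)
for i in range(1,n):
    if st[i,4]<150: continue
    ys,xs=np.where(l==i);P=np.array([onz(t,(x,y),.019) for x,y in zip(xs,ys)])[:,:2]
    c,sz,a=cv2.minAreaRect(P.astype(np.float32)); 
    w,v=np.linalg.eigh(np.cov(P.T));ax=v[:,1];q=(P-P.mean(0))@ax
    print(ce[i].round(1),st[i,4],"c",np.round(c,4),"mean",P.mean(0).round(4),"L",round(np.ptp(q),3),np.round(sz,3),"ang",np.degrees(np.arctan2(ax[1],ax[0])).round(1),"dist",np.linalg.norm(P.mean(0)).round(3))
a=cv2.resize(t["frame"][180:260,375:500],None,fx=6,fy=6,interpolation=cv2.INTER_CUBIC)[:300]
a=cv2.resize(t["frame"][190:260,380:500],(800,467),interpolation=cv2.INTER_CUBIC)
cv2.imwrite("pics/rackcrop.png",a)
b=cv2.resize(t["frame"][225:365,130:350],(800,509),interpolation=cv2.INTER_CUBIC)
cv2.imwrite("pics/pest.png",b)
e=cv2.resize(s["frame"][230:305,145:265],(800,500),interpolation=cv2.INTER_CUBIC);cv2.imwrite("pics/rack_s.png",e)
E
```

```text
base px [[327.42204718 439.96389415]]
[236.8 245.2] 511 c [0.5219 0.2531] mean [0.521  0.2506] L 0.163 [0.032 0.163] ang 102.4 dist 0.578
[318.6 280. ] 527 c [0.4246 0.0289] mean [0.4266 0.0253] L 0.168 [0.031 0.168] ang 136.4 dist 0.427
[243.  308.4] 478 c [0.3481 0.2304] mean [0.3486 0.2304] L 0.172 [0.172 0.029] ang -162.3 dist 0.418
[155.7 343.7] 280 c [0.2513 0.456 ] mean [0.2523 0.4641] L 0.109 [0.029 0.108] ang 104.2 dist 0.528
```

View pics/rackcrop.png

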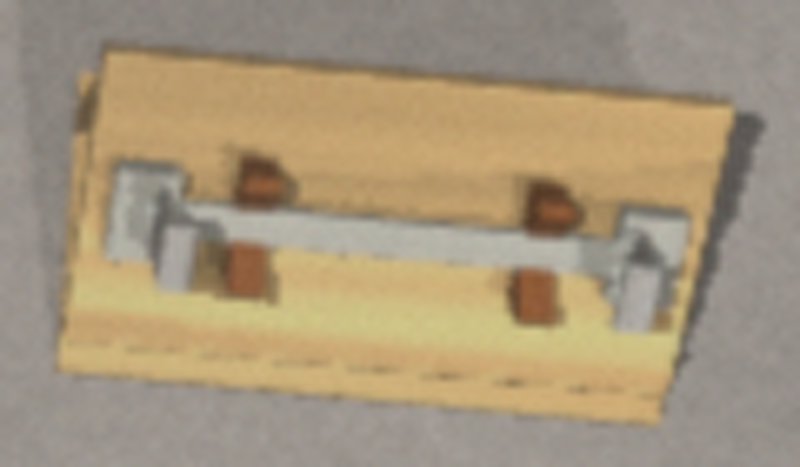

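View pics/pest.png

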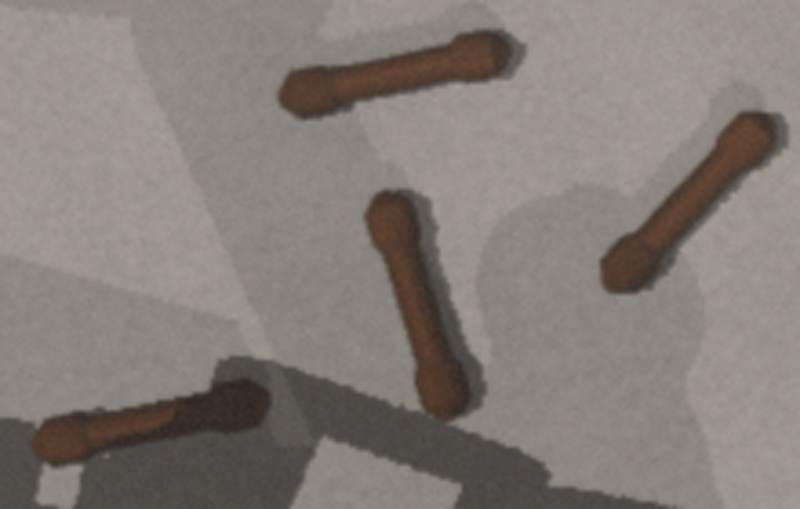

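A is 0.578 m from the base and D is about 0.50 m at its true middle, (172,341). B and C are about 0.42 m. So the pestle meant is A, and the crop shows its ends at (207,251) and (270,239). In the rack crop the rear-edge corners are at (396,197) and (490,205.5). Now I fit the rack and check it with an overlay.

```bash
cat >> h.py <<'E'
def delta(p,Rt):
    from plant import state
    s=state();Rc=R.from_euler("xyz",s["tool_rot"]);
    print("t",s["t"],"pos",np.round(s["eef_pos"],4),"rot",np.round(s["tool_rot"],3),"F",np.round(s["contact_force"],1),"j",np.round(s["joint_pos"],2))
    print("shift",np.round(Rc.inv().apply(np.array(p)-s["eef_pos"]),4),"turn",np.round((Rc.inv()*Rt).as_rotvec(),3))
s35,c35=np.sin(np.radians(35)),np.cos(np.radians(35))
def rackpts(L):return np.array(L)
def rw(pose,P):
    x,y,a=pose;P=np.atleast_2d(P);return P@np.array([[np.cos(a),np.sin(a),0],[-np.sin(a),np.cos(a),0],[0,0,1]])+[x,y,0]
def fp(u,v,w,z0=.053):  # face coords: u upslope, v along y, w off face
    return [u*c35-w*s35,v,z0+u*s35+w*c35]
E
python3 - <<'E'
from h import *
d=pickle.load(open("d1.pkl","rb"));t=d["top"];s=d["scene"]
e0,e1=onz(t,(206.7,250.6),.019),onz(t,(270.3,238.7),.019)
print("pestle",e0,e1,(e0+e1)/2,np.linalg.norm(e1-e0),np.degrees(np.arctan2(*(e0-e1)[[1,0]])))
for n,p,z in[("cup",(257,162),.085),("mortar",(323,201),.075),("can",(387,155),.13),("Dmid",(172,341),.019)]:print(n,onz(t,p,z))
a,b=onz(t,(396.05,196.75),.0903),onz(t,(489.95,205.45),.0903)
print("rear",a,b,np.linalg.norm(a-b))
yv=(a-b)/np.linalg.norm(a-b);yaw=np.arctan2(-yv[0],yv[1]);m=(a+b)/2
xx=np.array([np.cos(yaw),np.sin(yaw)]);c=m[:2]-.065*c35*xx
pose=(c[0],c[1],yaw);print("rack if face centre at origin",pose,np.degrees(yaw))
pickle.dump(pose,open("rack.pkl","wb"))
im={}
for n,cm in d.items():
    k=8;f=cv2.resize(cm["frame"],None,fx=k,fy=k,interpolation=cv2.INTER_CUBIC)
    def pl(P,col,closed=True):
        q=(proj(cm,rw(pose,np.array(P)))+.5)*k-.5
        cv2.polylines(f,[np.round(q).astype(int)],closed,col,1)
    pl([fp(u,v,0) for u,v in[(-.065,-.125),(-.065,.125),(.065,.125),(.065,-.125)]],(0,0,255))
    for h,col in[(0,(255,0,0)),(.016,(0,255,0))]:
        pl([fp(u,v,h+.004) for u,v in[(-.008,-.08),(-.008,.08),(.008,.08),(.008,-.08)]],col)
        for sg in(-1,1):
            pl([fp(u,sg*.058,h+w) for u,w in[(-.025,.02),(0,0),(.025,.02)]],col,False)
            pl([fp(u,sg*.087,h+.0366) for u in(-.014,.014)],col,False)
    im[n]=f
T=cv2.resize(im["top"][190*8:260*8,380*8:500*8],(620,362));S=cv2.resize(im["scene"][235*8:300*8,145*8:265*8],(620,336))
cv2.imwrite("pics/ov.png",cv2.resize(np.vstack([T,S]),(532,598)) if 0 else np.vstack([T,S])[:,:])
cv2.imwrite("pics/ov1.png",cv2.resize(np.vstack([T,S]),(530,597)))
E
```

```text
pestle [0.50583193 0.33315525 0.019     ] [0.53953344 0.15879816 0.019     ] [0.52268268 0.24597671 0.019     ] 0.1775843111152209 100.93980270596327
cup [0.73727824 0.19156227 0.085     ]
mortar [0.63374523 0.01450536 0.075     ]
can [ 0.74412713 -0.15077438  0.13      ]
Dmid [0.2597325  0.42027554 0.019     ]
rear [ 0.64258905 -0.17831324  0.0903    ] [ 0.62006288 -0.42488099  0.0903    ] 0.2475945877874577
rack if face centre at origin (np.float64(0.5783019025574775), np.float64(-0.2967528926818152), np.float64(-0.09110602112066164)) -5.219990498443651
```

View pics/ov1.png

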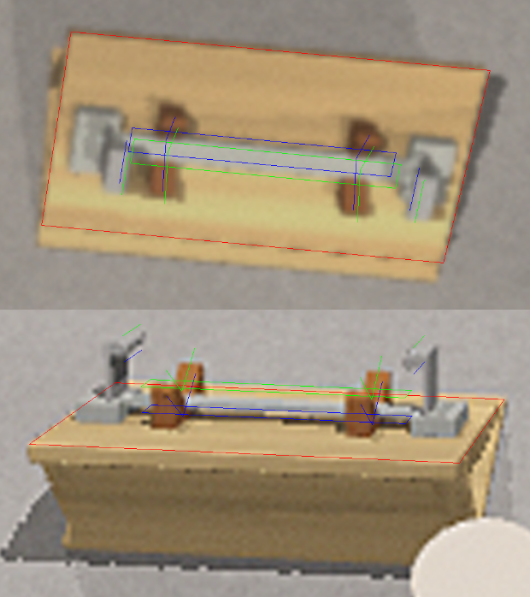

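The overlay fits: red is the board outline, and the bar, saddles and clips fall between the blue (0 mm) and green (16 mm) packing outlines, at roughly 5–9 mm. Now I go above pestle A.

Run:
```python
from h import *
delta([.5225,.246,.13],R.from_euler("xyz",[np.pi,0,np.radians(101.5)]))
```

```text
t 0.1 pos [0.1591 0.6038 0.2215] rot [-3.14  -0.     2.884] F [0.3 0.  0.5] j [ 1.19  0.22  1.53  0.    1.39 -0.13]
shift [-0.4426 -0.2532  0.0919] turn [-2.000e-03  1.000e-03  1.112e+00]
```

Request:
arm_command(moves=[[-0.05,-0.028,0.01,0,0,0.14,0],[-0.1,-0.056,0.02,0,0,0.28,0],[-0.15,-0.085,0.03,0,0,0.42,0],[-0.19,-0.11,0.04,0,0,0.56,0],[-0.24,-0.138,0.05,0,0,0.7,0]])

```text
t: 0.6
eef_pos: [0.3349, 0.4296, 0.1774]
tool_rot: [-3.141, 0.0, 2.178]
contact_force: [2.0, -0.0, 0.9]
grip_width: 0.999
gripper_force: 0.0
```

Run:
```python
from h import *
delta([.5225,.246,.13],R.from_euler("xyz",[np.pi,0,np.radians(101.5)]))
```

```text
t 0.6 pos [0.3349 0.4296 0.1774] rot [-3.141  0.     2.178] F [ 2.  -0.   0.9] j [0.76 0.07 1.78 0.   1.29 0.16]
shift [-0.2578  0.0492  0.0473] turn [-0.001  0.     0.407]
```

Request:
arm_command(moves=[[-0.04,0.008,0.009,0,0,0.1,0],[-0.09,0.018,0.018,0,0,0.2,0],[-0.14,0.027,0.027,0,0,0.3,0],[-0.19,0.037,0.036,0,0,0.4,0],[-0.23,0.045,0.045,0,0,0.4,0]])

```text
t: 1.1
eef_pos: [0.5046, 0.2673, 0.1327]
tool_rot: [3.142, -0.0, 1.781]
contact_force: [-0.1, 1.2, -0.3]
grip_width: 1.002
gripper_force: 0.0
```

Run:
```python
from h import *
delta([.5225,.246,.13],R.from_euler("xyz",[np.pi,0,np.radians(101.5)]))
```

```text
t 1.1 pos [0.5046 0.2673 0.1327] rot [ 3.142 -0.     1.781] F [-0.1  1.2 -0.3] j [0.35 0.17 1.76 0.   1.21 0.14]
shift [-0.0246  0.0131  0.0027] turn [ 0.    -0.     0.009]
```

Request:
arm_command(moves=[[0,0,0,0,0,0,0],[0,0,0,0,0,0,0],[0,0,0,0,0,0,0],[0,0,0,0,0,0,0],[0,0,0,0,0,0,0]])

```text
t: 1.6
eef_pos: [0.5027, 0.2703, 0.1335]
tool_rot: [3.141, -0.0, 1.786]
contact_force: [-0.4, 0.3, -0.3]
grip_width: 1.0
gripper_force: 0.0
```

Run:
```python
from h import *
from plant import state,cams
delta([.5225,.246,.13],R.from_euler("xyz",[np.pi,0,np.radians(101.5)]))
s=state();c=cams.snapshot("wrist");print({k:np.round(v,4).tolist() for k,v in c.items() if k!="frame"})
c["state"]=s;pickle.dump(c,open("w1.pkl","wb"));cv2.imwrite("pics/w1.png",c["frame"])
```

```text
t 1.6 pos [0.5027 0.2703 0.1335] rot [ 3.141 -0.     1.786] F [-0.4  0.3 -0.3] j [0.36 0.17 1.76 0.   1.21 0.14]
shift [-0.028   0.0141  0.0035] turn [ 0.001 -0.     0.014]
{'fx': 371.6483, 'fy': 371.6483, 'cx': 318.0089, 'cy': 239.6026, 'tool_from_camera': [[-0.0001, -0.9564, -0.292, 0.0802], [1.0, 0.0002, -0.0009, 0.0005], [0.0009, -0.292, 0.9564, -0.1625], [0.0, 0.0, 0.0, 1.0]]}
```

View pics/w1.png

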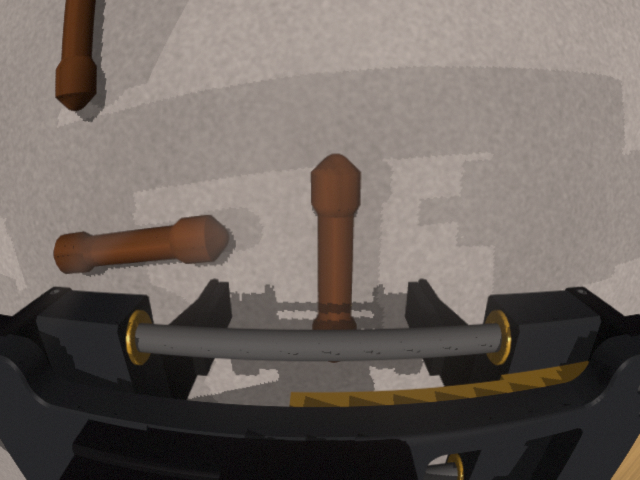

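The wrist view shows pestle A in the centre: near tip at (336,154), waist from about (335.5,215) to (335,318). C is on the left and D at the upper left.

```bash
cat >> h.py <<'E'
def wray(c,px):
    v=np.array([px[0]-c["cx"],px[1]-c["cy"]]);r=np.linalg.norm(v);th=r/c["fx"]
    d=np.r_[v/r*np.sin(th),np.cos(th)];T=np.array(c["tool_from_camera"]);Rc=R.from_euler("xyz",c["state"]["tool_rot"])
    return Rc.apply(T[:3,3])+c["state"]["eef_pos"],Rc.apply(T[:3,:3]@d)
def wonz(c,px,z):
    o,d=wray(c,px);return o+d*(z-o[2])/d[2]
E
python3 - <<'E'
from h import *
c=pickle.load(open("w1.pkl","rb"))
P=[wonz(c,p,.019) for p in[(336,154),(335.5,190),(335.5,215),(335.5,270),(335,318)]];print(np.round(P,4))
a=P[0]-P[4];ang=np.arctan2(a[1],a[0]);print(np.degrees(ang));u=a/np.linalg.norm(a)
print("centre from tip",P[0]-.09*u,"shoulders mid",(P[2]+P[4])/2,np.linalg.norm(P[2]-P[4]))
C=P[0]-.09*u
delta([C[0],C[1],.004],R.from_euler("xyz",[np.pi,0,ang]))
E
```

```text
[[0.5028 0.3337 0.019 ]
 [0.5084 0.3071 0.019 ]
 [0.5128 0.2882 0.019 ]
 [0.523  0.2442 0.019 ]
 [0.5328 0.2013 0.019 ]]
102.76402761990349
centre from tip [0.52266659 0.2459631  0.019     ] shoulders mid [0.522781   0.24476717 0.019     ] 0.08913095697065238
t 1.65 pos [0.5028 0.2702 0.1335] rot [ 3.141 -0.     1.786] F [ 0.2 -0.7  0.7] j [0.35 0.17 1.76 0.   1.21 0.14]
shift [-0.0279  0.0142  0.1295] turn [ 0.    -0.    -0.008]
```

Both measurements agree: 89 mm between the shoulders and a centre of (0.5227, 0.2455). I descend.

Request:
arm_command(moves=[[-0.028,0.014,0.02,0,0,-0.008,0],[-0.028,0.014,0.055,0,0,-0.008,0],[-0.028,0.014,0.09,0,0,-0.008,0],[-0.028,0.014,0.12,0,0,-0.008,0],[-0.028,0.014,0.126,0,0,-0.008,0]])

```text
t: 2.15
eef_pos: [0.5194, 0.2442, 0.0033]
tool_rot: [-3.134, 0.001, 1.793]
contact_force: [-0.4, 0.5, -0.7]
grip_width: 1.001
gripper_force: 0.0
```

Request:
arm_command(moves=[[0,0,0.001,0,0,0,0],[0,0,0.001,0,0,0,0],[0,0,0.001,0,0,0,0.6],[0,0,0.001,0,0,0,1],[0,0,0.001,0,0,0,1]])

```text
t: 2.65
eef_pos: [0.5238, 0.245, 0.0073]
tool_rot: [3.14, -0.0, 1.792]
contact_force: [-0.6, -0.1, -0.5]
grip_width: 0.809
gripper_force: 0.0
```

Request:
arm_command(moves=[[0,0,0,0,0,0,1],[0,0,0,0,0,0,1],[0,0,0,0,0,0,1],[0,0,0,0,0,0,1],[0,0,0,0,0,0,1]])

```text
t: 3.15
eef_pos: [0.5229, 0.2447, 0.0061]
tool_rot: [-3.141, 0.0, 1.792]
contact_force: [0.4, 0.8, 0.1]
grip_width: 0.354
gripper_force: 0.0
```

Request:
arm_command(moves=[[0,0,0,0,0,0,1],[0,0,0,0,0,0,1],[0,0,-0.03,0,0,0,1],[0,0,-0.07,0,0,0,1],[0,0,-0.11,0,0,0,1]])

```text
t: 3.65
eef_pos: [0.5221, 0.2444, 0.1164]
tool_rot: [-3.139, 0.0, 1.792]
contact_force: [0.9, 0.3, -0.3]
grip_width: 0.316
gripper_force: 30.0
```

```bash
cat > tgt.py <<'E'
import sys
from h import *
pose=pickle.load(open("rack.pkl","rb"));x,y,a=pose
# face axes in world
Xf,Yf,Zf=[rw((0,0,a),np.array(v))[0] for v in([c35,0,s35],[0,1,0],[-s35,0,c35])]
Rt=R.from_matrix(np.c_[Yf,Xf,-Zf])   # tool x along +Yf, y along +Xf, z into face
def tcp(w,u=0,v=0,pack=0): # w: pestle-axis height above nominal home; pestle axis is GR behind tcp
    GR=.013
    return rw(pose,fp(u,v,.024+w))[0]-Zf*GR
if __name__=="__main__":
    w,u,v=[float(i) for i in(sys.argv[1:]+["0"]*3)[:3]]
    print("target",tcp(w,u,v).round(4),Rt.as_euler("xyz").round(3)); delta(tcp(w,u,v),Rt)
    from plant import state
    s=state();D=rw(pose,fp(0,0,.024))[0]-Zf*.013
    e=np.array(s["eef_pos"])-D;print("now u,v,w",np.round([e@Xf,e@Yf,e@Zf],4),"Ff(x,y,z)",np.round([np.dot(s["contact_force"],q) for q in(Xf,Yf,Zf)],1))
E
python3 tgt.py .12
```

```text
target [ 0.5035 -0.2899  0.1603] [2.531 0.    1.48 ]
t 3.65 pos [0.5221 0.2444 0.1164] rot [-3.139  0.     1.792] F [ 0.9  0.3 -0.3] j [0.3  0.21 1.75 0.   1.19 0.08]
shift [-0.5173 -0.1354 -0.0435] turn [-0.608 -0.095  0.303]
now u,v,w [-0.0499  0.5338  0.1013] Ff(x,y,z) [ 0.6  0.4 -0.7]
```

Gripped at 30 N and lifted. Now I carry it to above the rack.

Request:
arm_command(moves=[[-0.04,-0.01,-0.01,-0.05,-0.01,0.025,1],[-0.085,-0.022,-0.02,-0.1,-0.016,0.05,1],[-0.13,-0.034,-0.03,-0.16,-0.025,0.08,1],[-0.175,-0.046,-0.04,-0.22,-0.034,0.11,1],[-0.22,-0.058,-0.044,-0.28,-0.044,0.14,1]])

```text
t: 4.15
eef_pos: [0.5149, 0.0158, 0.1615]
tool_rot: [2.855, 0.025, 1.647]
contact_force: [0.3, 0.4, -1.3]
grip_width: 0.315
gripper_force: 30.0
```

```bash
python3 tgt.py .12
```

```text
target [ 0.5035 -0.2899  0.1603] [2.531 0.    1.48 ]
t 4.15 pos [0.5149 0.0158 0.1615] rot [2.855 0.025 1.647] F [ 0.3  0.4 -1.3] j [-0.15 -0.23  2.12  0.05  0.97 -0.25]
shift [-0.3038 -0.0357 -0.0014] turn [-0.321 -0.05   0.162]
now u,v,w [-0.0128  0.3054  0.1304] Ff(x,y,z) [-0.5  0.5 -1.2]
```

Request:
arm_command(moves=[[-0.045,-0.005,0,-0.06,-0.01,0.03,1],[-0.095,-0.011,0,-0.12,-0.02,0.06,1],[-0.145,-0.017,0,-0.18,-0.03,0.09,1],[-0.195,-0.023,0,-0.24,-0.04,0.12,1],[-0.24,-0.028,0,-0.3,-0.048,0.15,1]])

```text
t: 4.65
eef_pos: [0.5056, -0.2265, 0.1587]
tool_rot: [2.553, 0.006, 1.49]
contact_force: [1.0, 1.0, -1.0]
grip_width: 0.313
gripper_force: 30.0
```

```bash
python3 tgt.py .12
```

```text
target [ 0.5035 -0.2899  0.1603] [2.531 0.    1.48 ]
t 4.65 pos [ 0.5056 -0.2265  0.1587] rot [2.553 0.006 1.49 ] F [ 1.  1. -1.] j [-0.79 -0.28  2.25  0.54  0.77 -1.03]
shift [-0.0634  0.0032  0.0006] turn [-0.022 -0.001  0.012]
now u,v,w [-0.0039  0.0634  0.1208] Ff(x,y,z) [ 0.1  1.1 -1.4]
```

Request:
arm_command(moves=[[-0.03,0.002,0,-0.01,0,0.006,1],[-0.062,0.003,0,-0.022,-0.001,0.012,1],[-0.062,0.003,0,-0.022,-0.001,0.012,1],[-0.062,0.003,0,-0.022,-0.001,0.012,1],[-0.062,0.003,0,-0.022,-0.001,0.012,1]])

```text
t: 5.15
eef_pos: [0.5036, -0.2849, 0.1594]
tool_rot: [2.536, -0.002, 1.482]
contact_force: [-0.0, 0.3, -0.6]
grip_width: 0.312
gripper_force: 30.0
```

```bash
python3 tgt.py .12
python3 - <<'E'
from h import *
from plant import state,cams
s=state();c=cams.snapshot("wrist")
c["state"]=s;pickle.dump(c,open("w2.pkl","wb"));cv2.imwrite("pics/w2.png",c["frame"])
E
```

```text
target [ 0.5035 -0.2899  0.1603] [2.531 0.    1.48 ]
t 5.15 pos [ 0.5036 -0.2849  0.1594] rot [ 2.536e+00 -2.000e-03  1.482e+00] F [-0.   0.3 -0.6] j [-0.91 -0.18  2.18  0.62  0.8  -1.18]
shift [-0.005   0.0008 -0.0006] turn [-0.005 -0.003  0.001]
now u,v,w [-0.0008  0.005   0.1194] Ff(x,y,z) [-0.4  0.3 -0.4]
```

View pics/w2.png

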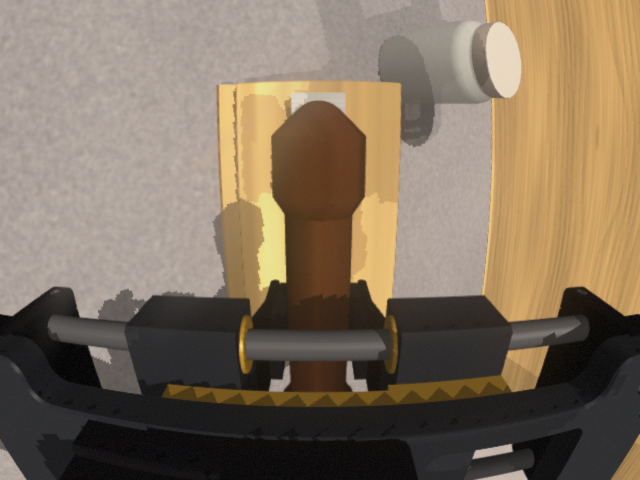

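The wrist view shows the pestle's head along the board, with its +y tip at (319,101). The board's +y end edge is at row 84, between columns 235 (front edge) and 401 (rear edge). The clip's base plate runs from (291,94) to (345,94).

Run:
```python
from tgt import *
c=pickle.load(open("w2.pkl","rb"))
O=rw(pose,fp(0,0,0))[0]
def uv(px,w):
    o,d=wray(c,px);k=(w-(o-O)@Zf)/(d@Zf);P=o+k*d-O;return np.round([P@Xf,P@Yf],4)
for n,p in dict(rearcorner=(401,84),frontcorner=(235,84),front_outer=(218,85),rear_near=(393,270),front_near=(243,270)).items():print(n,uv(p,0))
for w in(.004,.012,.02):print("plate",w,uv((291,94),w),uv((345,94),w))
w=(np.array(c["state"]["eef_pos"])-O)@Zf+.013
print("w axis",w)
print("tip",uv((319,101),w),"head sides",uv((272,170),w),uv((366,170),w),"shoulder waist",uv((285,218),w),uv((351,218),w), uv((291,390),w),uv((348,390),w))
```

```text
rearcorner [0.0638 0.1237]
frontcorner [-0.0663  0.1238]
front_outer [-0.0802  0.1239]
rear_near [ 0.0632 -0.0307]
front_near [-0.0655 -0.0311]
plate 0.004 [-0.0217  0.1135] [0.0195 0.1135]
plate 0.012 [-0.0211  0.1127] [0.0189 0.1127]
plate 0.02 [-0.0205  0.1119] [0.0184 0.1119]
w axis 0.14343749297899805
tip [0.0001 0.0967] head sides [-0.0189  0.069 ] [0.0191 0.0691] shoulder waist [-0.014  0.049] [0.0134 0.049 ] [-0.014  -0.0408] [ 0.0151 -0.0407]
```

The camera places the board within 1.3 mm of my fit (centre at u −1.2 mm, v −1.2 mm). I correct for that and descend to just above the clips.

Request:
arm_command(moves=[[-0.003,-0.001,0.01,-0.005,-0.003,0.001,1],[-0.007,-0.001,0.025,-0.005,-0.003,0.001,1],[-0.007,-0.001,0.045,-0.005,-0.003,0.001,1],[-0.007,-0.001,0.06,-0.005,-0.003,0.001,1],[-0.007,-0.001,0.064,-0.005,-0.003,0.001,1]])

```text
t: 5.7
eef_pos: [0.5388, -0.2943, 0.1044]
tool_rot: [2.532, -0.002, 1.48]
contact_force: [-0.4, 0.4, -1.6]
grip_width: 0.313
gripper_force: 30.0
```

Request:
arm_command(moves=[[0,0,0,0,0,0,1],[0,0,0,0,0,0,1],[0,0,0,0,0,0,1],[0,0,0,0,0,0,1],[0,0,0,0,0,0,1]])

```text
t: 6.2
eef_pos: [0.5388, -0.2965, 0.1075]
tool_rot: [2.529, 0.001, 1.478]
contact_force: [0.2, 0.8, -2.2]
grip_width: 0.314
gripper_force: 30.0
```

```bash
python3 tgt.py .055 -.0015 -.002
python3 - <<'E'
from h import *
from plant import state,cams
im=[]
for n,(r,c) in dict(scene=((225,305),(140,280)),top=((180,270),(375,505))).items():
    q=cams.snapshot(n);im.append(cv2.resize(q["frame"][r[0]:r[1],c[0]:c[1]],(500,299),interpolation=cv2.INTER_CUBIC))
cv2.imwrite("pics/near.png",np.vstack(im))
E
```

```text
target [ 0.5392 -0.2952  0.1062] [2.531 0.    1.48 ]
t 6.2 pos [ 0.5388 -0.2965  0.1075] rot [2.529e+00 1.000e-03 1.478e+00] F [ 0.2  0.8 -2.2] j [-0.86 -0.01  2.14  0.7   0.67 -1.25]
shift [ 0.0014 -0.0005  0.0012] turn [ 0.002  0.002 -0.   ]
now u,v,w [-0.001  -0.0034  0.0562] Ff(x,y,z) [-1.2  0.8 -1.9]
```

View pics/near.png

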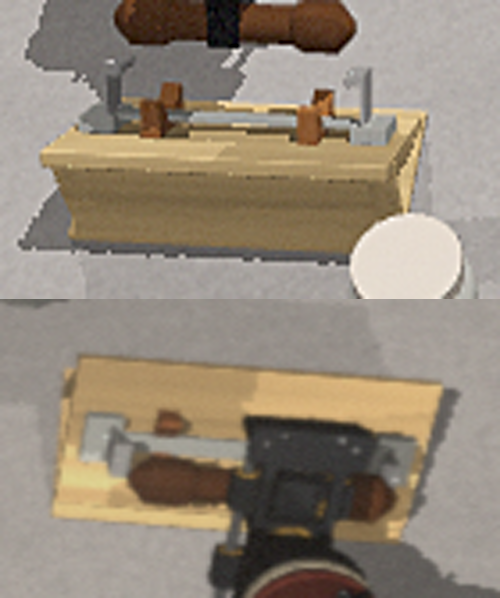

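The scene crop shows the pestle level above the carriage, centred between the clip bars at (120,62) and (355,75). I start the slow descent, watching the force.

Request:
arm_command(moves=[[0.001,0,0.002,0.002,0.001,0,1],[0.0015,0,0.004,0.002,0.001,0,1],[0.0015,0,0.006,0.002,0.001,0,1],[0.0015,0,0.008,0.002,0.001,0,1],[0.0015,0,0.01,0.002,0.001,0,1]])

```text
t: 6.8
eef_pos: [0.5447, -0.2952, 0.0984]
tool_rot: [2.532, -0.001, 1.479]
contact_force: [-0.9, -0.8, -0.8]
grip_width: 0.311
gripper_force: 30.0
```

Request:
arm_command(moves=[[0,0,0.0015,0,0,0,1],[0,0,0.003,0,0,0,1],[0,0,0.0045,0,0,0,1],[0,0,0.006,0,0,0,1],[0,0,0.0075,0,0,0,1]])

```text
t: 7.3
eef_pos: [0.549, -0.2956, 0.0924]
tool_rot: [2.531, -0.0, 1.479]
contact_force: [-0.1, -1.0, -1.3]
grip_width: 0.316
gripper_force: 30.0
```

```bash
python3 tgt.py .03 -.0015 -.002
```

```text
target [ 0.5535 -0.2965  0.0857] [2.531 0.    1.48 ]
t 7.3 pos [ 0.549  -0.2956  0.0924] rot [ 2.531 -0.     1.479] F [-0.1 -1.  -1.3] j [-0.84  0.04  2.12  0.72  0.64 -1.27]
shift [-0.0004 -0.0001  0.0081] turn [-0.001 -0.    -0.   ]
now u,v,w [-0.0014 -0.0016  0.0381] Ff(x,y,z) [-0.8 -1.1 -1. ]
```

Request:
arm_command(moves=[[0,0,0.001,0,0,0,1],[0,0,0.002,0,0,0,1],[0,0,0.003,0,0,0,1],[0,0,0.004,0,0,0,1],[0,0,0.005,0,0,0,1]])

```text
t: 7.8
eef_pos: [0.5518, -0.2961, 0.0887]
tool_rot: [2.531, -0.0, 1.479]
contact_force: [-7.9, 2.7, 7.8]
grip_width: 0.31
gripper_force: 30.0
```

Request:
arm_command(moves=[[0,0,0.001,0,0,0,1],[0,0,0.002,0,0,0,1],[0,0,0.003,0,0,0,1],[0,0,0.004,0,0,0,1],[0,0,0.005,0,0,0,1]])

```text
t: 8.3
eef_pos: [0.555, -0.2963, 0.0853]
tool_rot: [2.53, -0.0, 1.48]
contact_force: [-2.9, 1.6, 5.3]
grip_width: 0.313
gripper_force: 30.0
```

```bash
python3 tgt.py .03 -.0015 -.002
```

```text
target [ 0.5535 -0.2965  0.0857] [2.531 0.    1.48 ]
t 8.3 pos [ 0.555  -0.2963  0.0853] rot [ 2.53 -0.    1.48] F [-2.9  1.6  5.3] j [-0.83  0.07  2.11  0.73  0.62 -1.28]
shift [-0.0003 -0.0009 -0.0012] turn [ 0. -0. -0.]
now u,v,w [-0.0006 -0.0017  0.0288] Ff(x,y,z) [0.5 1.4 6.1]
```

The clips began to spread at w ≈ 34 mm, so the packing is about 7–8 mm and home should be near w ≈ 7 mm. The side force is small, so I carry on.

Request:
arm_command(moves=[[0,0,0.001,0,0,0,1],[0,0,0.002,0,0,0,1],[0,0,0.003,0,0,0,1],[0,0,0.004,0,0,0,1],[0,0,0.005,0,0,0,1]])

```text
t: 8.8
eef_pos: [0.5573, -0.2959, 0.0796]
tool_rot: [2.532, -0.001, 1.48]
contact_force: [1.6, 2.2, -1.7]
grip_width: 0.314
gripper_force: 30.0
```

Request:
arm_command(moves=[[0,0,0.001,0,0,0,1],[0,0,0.002,0,0,0,1],[0,0,0.003,0,0,0,1],[0,0,0.004,0,0,0,1],[0,0,0.005,0,0,0,1]])

```text
t: 9.3
eef_pos: [0.5605, -0.2975, 0.0767]
tool_rot: [2.531, 0.001, 1.479]
contact_force: [-7.7, -1.2, 6.4]
grip_width: 0.313
gripper_force: 30.0
```

```bash
python3 tgt.py .007 -.0015 -.002
```

```text
target [ 0.5666 -0.2977  0.0669] [2.531 0.    1.48 ]
t 9.3 pos [ 0.5605 -0.2975  0.0767] rot [2.531e+00 1.000e-03 1.479e+00] F [-7.7 -1.2  6.4] j [-0.83  0.1   2.1   0.75  0.6  -1.29]
shift [ 0.0004 -0.0006  0.0116] turn [-0.     0.001 -0.   ]
now u,v,w [-0.0009 -0.0024  0.0186] Ff(x,y,z) [-2.5 -1.9  9.5]
```

Request:
arm_command(moves=[[0,0,0.001,0,0,0,1],[0,0,0.002,0,0,0,1],[0,0,0.003,0,0,0,1],[0,0,0.004,0,0,0,1],[0,0,0.005,0,0,0,1]])

```text
t: 9.8
eef_pos: [0.5633, -0.2985, 0.073]
tool_rot: [2.53, 0.002, 1.478]
contact_force: [-7.5, -1.0, 5.5]
grip_width: 0.313
gripper_force: 30.0
```

```bash
python3 tgt.py .007 -.0015 -.002
```

```text
target [ 0.5666 -0.2977  0.0669] [2.531 0.    1.48 ]
t 9.8 pos [ 0.5633 -0.2985  0.073 ] rot [2.530e+00 2.000e-03 1.478e+00] F [-7.5 -1.   5.5] j [-0.82  0.11  2.1   0.75  0.59 -1.29]
shift [ 0.0011 -0.0009  0.0069] turn [ 0.001  0.003 -0.001]
now u,v,w [-0.0006 -0.0031  0.0139] Ff(x,y,z) [-2.9 -1.7  8.7]
```

Request:
arm_command(moves=[[0,0,0.001,0,0,0,1],[0,0,0.002,0,0,0,1],[0,0,0.003,0,0,0,1],[0,0,0.003,0,0,0,1],[0,0,0.003,0,0,0,1]])

```text
t: 10.3
eef_pos: [0.5653, -0.2981, 0.07]
tool_rot: [2.531, 0.001, 1.478]
contact_force: [1.2, -5.9, -0.6]
grip_width: 0.311
gripper_force: 30.0
```

```bash
python3 tgt.py .007 -.0015 -.002
```

```text
target [ 0.5666 -0.2977  0.0669] [2.531 0.    1.48 ]
t 10.3 pos [ 0.5653 -0.2981  0.07  ] rot [2.531e+00 1.000e-03 1.478e+00] F [ 1.2 -5.9 -0.6] j [-0.82  0.12  2.09  0.76  0.58 -1.3 ]
shift [ 0.0005 -0.0007  0.0033] turn [ 0.     0.002 -0.001]
now u,v,w [-0.0008 -0.0025  0.0103] Ff(x,y,z) [ 1.1 -5.7 -1.5]
```

Request:
arm_command(moves=[[0,0,0.0005,0,0,0,1],[0,0,0.001,0,0,0,1],[0,0,0.0015,0,0,0,1],[0,0,0.002,0,0,0,1],[0,0,0.002,0,0,0,1]])

```text
t: 10.8
eef_pos: [0.5661, -0.297, 0.0678]
tool_rot: [2.532, -0.001, 1.479]
contact_force: [1.9, -3.6, -1.9]
grip_width: 0.313
gripper_force: 30.0
```

```bash
python3 tgt.py .007 -.0015 -.002
```

```text
target [ 0.5666 -0.2977  0.0669] [2.531 0.    1.48 ]
t 10.8 pos [ 0.5661 -0.297   0.0678] rot [ 2.532e+00 -1.000e-03  1.479e+00] F [ 1.9 -3.6 -1.9] j [-0.82  0.12  2.09  0.76  0.58 -1.3 ]
shift [-0.0007 -0.0001  0.0011] turn [-0.001 -0.    -0.001]
now u,v,w [-0.0014 -0.0013  0.0081] Ff(x,y,z) [ 0.7 -3.4 -2.8]
```

The clips are now drawing the pestle in. I keep feeling for the stop.

Request:
arm_command(moves=[[0,0,0.0005,0,0,0,1],[0,0,0.001,0,0,0,1],[0,0,0.0015,0,0,0,1],[0,0,0.002,0,0,0,1],[0,0,0.002,0,0,0,1]])

```text
t: 11.3
eef_pos: [0.5667, -0.297, 0.0674]
tool_rot: [2.531, -0.001, 1.481]
contact_force: [-18.2, 3.0, 19.8]
grip_width: 0.313
gripper_force: 30.0
```

```bash
python3 tgt.py .007 -.0015 -.002
```

```text
target [ 0.5666 -0.2977  0.0669] [2.531 0.    1.48 ]
t 11.3 pos [ 0.5667 -0.297   0.0674] rot [ 2.531e+00 -1.000e-03  1.481e+00] F [-18.2   3.   19.8] j [-0.82  0.13  2.09  0.76  0.58 -1.3 ]
shift [-0.0007 -0.0003  0.0004] turn [-0.001 -0.001  0.001]
now u,v,w [-0.0012 -0.0013  0.0074] Ff(x,y,z) [-3.7  1.3 26.8]
```

It stopped hard at w = 7.4 mm with 27 N, which matches the clips' first contact 26 mm higher. I ease the pressure, let go and check.

Request:
arm_command(moves=[[0,0,-0.0005,0,0,0,1],[0,0,-0.001,0,0,0,1],[0,0,-0.001,0,0,0,0.6],[0,0,-0.001,0,0,0,0.2],[0,0,-0.001,0,0,0,0]])

```text
t: 11.8
eef_pos: [0.5662, -0.296, 0.0662]
tool_rot: [2.533, -0.002, 1.48]
contact_force: [-0.4, 0.1, -0.4]
grip_width: 0.499
gripper_force: 0.0
```

Request:
arm_command(moves=[[0,0,0,0,0,0,0],[0,0,0,0,0,0,0],[0,0,0,0,0,0,0],[0,0,0,0,0,0,0],[0,0,0,0,0,0,0]])

```text
t: 12.3
eef_pos: [0.5666, -0.2973, 0.0671]
tool_rot: [2.532, -0.0, 1.479]
contact_force: [0.1, 0.4, 0.1]
grip_width: 0.944
gripper_force: 0.0
```

Request:
arm_command(moves=[[0,0,0,0,0,0,0],[0,0,0,0,0,0,0],[0,0,0,0,0,0,0],[0,0,0,0,0,0,0],[0,0,0,0,0,0,0]])

```text
t: 12.8
eef_pos: [0.5666, -0.2972, 0.0671]
tool_rot: [2.532, -0.0, 1.479]
contact_force: [0.3, -0.1, 1.1]
grip_width: 0.997
gripper_force: 0.0
```

Released. I retract straight out along the face normal, then look.

Request:
arm_command(moves=[[0,0,-0.01,0,0,0,0],[0,0,-0.03,0,0,0,0],[0,0,-0.06,0,0,0,0],[0,0,-0.1,0,0,0,0],[0,0,-0.14,0,0,0,0]])

```text
t: 13.3
eef_pos: [0.4853, -0.2894, 0.1828]
tool_rot: [2.533, -0.001, 1.479]
contact_force: [1.3, -0.1, 1.5]
grip_width: 0.998
gripper_force: 0.0
```

Request:
arm_command(moves=[[0.04,0,0,0,0,0,0],[0.09,0,0,0,0,0,0],[0.14,0,0,0,0,0,0],[0.18,0,0,0,0,0,0],[0.22,0,0,0,0,0,0]])

```text
t: 13.8
eef_pos: [0.5064, -0.0696, 0.1828]
tool_rot: [2.53, 0.0, 1.478]
contact_force: [0.1, -0.6, 0.7]
grip_width: 0.998
gripper_force: 0.0
```

Run:
```python
from h import *
from tgt import *
from plant import state,cams
im=[]
for n,(r,c) in dict(scene=((225,305),(140,280)),top=((180,270),(375,505))).items():
    q=cams.snapshot(n);k=8;f=cv2.resize(q["frame"],None,fx=k,fy=k,interpolation=cv2.INTER_CUBIC)
    # predicted axis line of the homed pestle
    e=(proj(q,rw(pose,np.array([fp(-.001,v,.024+.0074) for v in(-.091,.089)])))+.5)*k
    for p in e:cv2.drawMarker(f,tuple(int(i) for i in p),(0,255,0),0,20,2)
    im.append(cv2.resize(f[r[0]*k:r[1]*k,c[0]*k:c[1]*k],(500,299),interpolation=cv2.INTER_AREA))
cv2.imwrite("pics/end.png",np.vstack(im));print(state()["eef_pos"])
```

```text
[ 0.50646316 -0.06563584  0.18217688]
```

View pics/end.png

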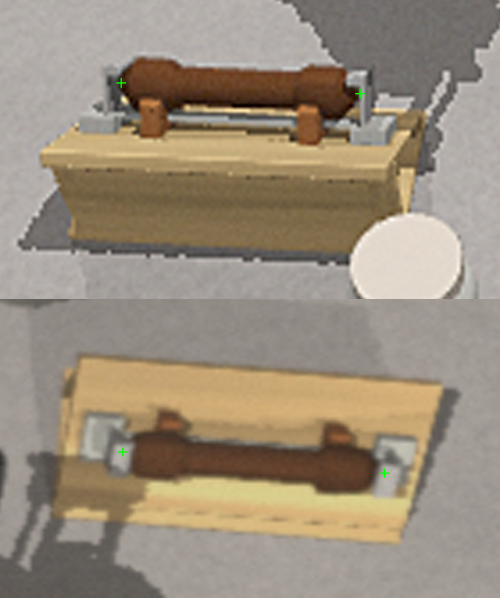

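Both ends lie under the clips, with the tips at the predicted marks, (121,83) and (360,93) in the scene crop. The heads sit in the saddles, level with the rack, so I hand in.

```bash
python3 -c "
from plant import workorder
print(workorder.sign_off())"
```

```text
the job is handed in; nothing more can be done
None
```

The pestle is stowed: it was pressed fully home under both spring clips (the stop was felt at about 27 N), then released, and the job was handed in at about 14 s; the sign-off gave no verdict.

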